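Load the wire feeder and hold its enabling key in the guard window

TASK

Get the wire feeder ready to run: first put the wire reel over the upright spindle of the reel stand, lowering it all the way down onto the base before letting go. Then pick up the enabling key by its upright grip, slide its flat tongue level and straight through the narrow window of the guard head until it has pushed the spring plunger inside about 10 mm back (it can travel 18 mm), and finish while still holding the key there, with the gripper closed on it. Leave the flux tin and the pry tool where they lie.

Things in the scene. Friction and masses are not known exactly. Their poses are not given: they have to be found in the camera images.
- reel: small wire reel standing on its flange near the front edge of the bench (not the similar spool far left by the wall), loose, about 120 g: two white flanges 52 mm across and 4 mm thick with silver winding (45 mm across) between, 36 mm high overall, vertical open bore 18 mm across. Origin: centre of its underside; z up along the bore.
- stand: reel stand, fixed: dark round steel base 76 mm across and 10 mm high with one upright steel spindle 14 mm across in its centre; the spindle's top 9 mm taper to 6 mm across and it ends 64 mm above the bench. Origin: centre of its underside on the bench.
- seat (a point): centre of the stand's base top (10 mm above the bench), where the centre of the reel's underside comes to lie.
- key: enabling key, loose, 100 g, lying flat: aluminium tongue 110 mm long (x), 36 wide (y), 8 thick, with a black upright grip near its rear end, 28 mm long (x), 14 thick (y), standing from 8 to 52 mm above the tongue's underside. Origin: underside, below the grip's centre; x points along the tongue to its tip, z up. The tongue runs from x = -15 to +95 mm.
- key_tip (a point): centre of the tongue's front end face: 95 mm ahead of the key's origin and 4 mm above its underside.
- guard: feeder's guard head, fixed: grey housing 110 mm wide (y), 100 deep (x), 99 high, clear roof. Its 10 mm front plate towards the robot has the only opening, a window 40 mm wide, 10 high, outer edges bevelled 3 mm (46 x 16 at the outer face). Origin: on the bench under the middle of the plate's outer face; x points straight into the window, z up.
- window (a point): centre of the window in the front plate's outer face, 55 mm above the bench; with the key's tongue entering, the key's origin is 51 mm above the bench. Axes as the guard's.
- plunger (a joint): push-in of the spring plunger behind the window, m: 0 at rest, grows as it is pushed in along the guard's x, stop at 0.018. The spring pushes back with about 1 N at rest and 3.3 N at 10 mm.
- plunger_face (a point): centre of the plunger's round brass front face (16 mm across), which at rest lies 35 mm behind the window's outer face, on the window's centre line; it moves with the plunger.
- flux_tin: bystander: round flux tin 50 mm across, 21 mm high, loose, near the front edge on the left. Origin: centre of its underside.
- pry_tool: bystander: slim black two-ended opening tool, 154 x 18 x 12 mm, loose, lying to the left of the key. Origin: centre of its underside, long axis y.
There are look-alikes about, which are no part of the job. Leave any red look-alike of the reel alone.

How it is judged (in metres and radians):
On the way, in this order (a step that is already met when the one before it is completed fails the run):
1. the reel sits fully home on the spindle, let go (horizontal distance between reel and seat below 0.004 m and z of reel in the frame of seat below 0.003 m and angle between reel's own z axis and vertical below 0.06 rad and contact force between the fingers and reel below 0.1 N and linear speed of reel below 0.05 m/s), for 0.2 s.
2. the held key's tongue has entered the window (x of key_tip in the frame of window above 0.012 m and y of key_tip in the frame of window between -0.006 and 0.006 m and z of key_tip in the frame of window between -0.004 and 0.004 m and angle between the x axis of key and the x axis of guard, either way round below 0.1 rad and angle between key's own z axis and vertical below 0.1 rad and contact force between the fingers and key above 2 N), for 0.1 s.
At the end, for the whole second after the job is handed in: Reel upright on the stand base (within 3 mm in height, 4 mm off centre), untouched; key held in the gripper (over 2 N), tongue straight in the window (tip within 6 mm sideways, 4 mm in height, 0.1 rad), plunger held pressed 6 to 15 mm, at rest (horizontal distance between reel and seat below 0.004 m and z of reel in the frame of seat below 0.003 m and angle between reel's own z axis and vertical below 0.06 rad and contact force between the fingers and reel below 0.1 N and x of key_tip in the frame of window above 0.03 m and y of key_tip in the frame of window between -0.006 and 0.006 m and z of key_tip in the frame of window between -0.004 and 0.004 m and angle between the x axis of key and the x axis of guard, either way round below 0.1 rad and angle between key's own z axis and vertical below 0.1 rad and contact force between the fingers and key above 2 N and value of joint plunger between 0.006 and 0.015 m and linear speed of key below 0.02 m/s); the arm keeps its last pose, push and grip.
It fails at once if the reel is let go above the stand and drops down the spindle (horizontal distance between reel and seat below 0.02 m and z of reel in the frame of seat above 0.02 m and contact force between the fingers and reel below 0.05 N and linear speed of reel above 0.2 m/s).
It fails at once if a bystander (flux tin, pry tool) is moved by more than 30 mm (distance of any of flux_tin, pry_tool from where it was at the start of the episode above 0.03 m).
It also fails if it takes over 54 s, if anything falls off the work surface, if the arm or the gripper's body presses on something with over 40 N, if the wrist force passes 120 N, or if a joint passes its speed limit or range.

ROBOT

A 6-joint arm with a two-finger parallel gripper is mounted at the origin on a cart in front of the work surface, level with it; the furniture and walls round the work are solid. World frame = base frame: x ahead of the robot, y to its left, z up, the work surface at z = 0. Lengths are in m, angles in degrees, forces in N, time in s.
With the tool pointing down it reaches from about 0.325 to 0.775 m from the base axis. Payload 5.5 kg.
Tool frame: the origin (TCP) lies at the centre of the arm's flange, where the gripper is bolted on; the fingertips stand 182 mm ahead of it and the grasp point (between the pads) lies 163 mm ahead of it; z points along the fingers, y is the line along which they close (so a half turn about z gives the same grasp; the last joint's range is limited). The gripper opens to 88 mm and grips with 3 to 60 N. Pads are 20 mm wide; open, the fingers measure 115 mm over their backs; the gripper's body (75 mm by 178 mm) begins 61 mm behind the grasp point.
Start: joints at [62.641, 5.22, 70.514, -0, 104.267, -3.249], TCP at [0.245, 0.548, 0.405] pointing down, gripper open.
Joint ranges: [-164.24, 164.24], [-49.07, 125.15], [9.68, 141.18], [-86.29, 266.29], [3.28, 154.24], [-151.56, 151.56]. Speed limits (degrees/s): [147.25, 147.25, 172.46, 180, 180, 180].

INTERFACE

Orientations are given as [roll, pitch, yaw] about the fixed x, y, z axes, in that order (R = Rz(yaw) Ry(pitch) Rx(roll)).
In Python, from station import r gives the robot as it stands. The module is installed in compiled form; this text tells all that it offers. Calls block until the motion is done:
- r.reach(position, orientation): joint-space move of the TCP to a pose.
- r.servo_line(position, rotation=None, speed=0.15): straight line of the TCP; rotation=None keeps the orientation; speed is the mean speed in m/s.
- r.move_joints(angles): joint-space move.
- r.let_go() and r.grab(squeeze=None): open the fingers fully, or close them until they stop; squeeze is the grip in N (None keeps the last).
- r.wait(seconds).
- r.inverse_kinematics(position, orientation): joint angles nearest the present ones, or None.
- r.sense(): the state.
- r.snapshot(name): name is "scene" or "top" or "wrist"; returns a dict with "frame" (400x640x3 uint8, red, green, blue), "fx", "fy", "cx", "cy" (pixels), "dist_coeffs" ([k1, k2, p1, p2, k3] as OpenCV has them; the pictures are not rectified), "R" (3x3) and "t" (3): a world point X has camera coordinates R X + t. Camera axes: x right, y down, z forward; pixel columns grow to the right and rows downward; lengths in m; the calibration is good to about 2 mm. A picture is of the moment at which its call begins. There is no depth.
A pose or a line that the arm cannot do raises r.IKError and nothing moves.
- r.hand_in(): hands the job in; it is judged then, once.
The state is a dict: "clock": time; "joints": joint angles; "joint_vel": joint speeds; "joint_torque": joint torques, N m; "tcp_pos": TCP position; "orientation": TCP orientation; "contact_force": force on the tool from outside, world axes, zero at the start; "torque": the same for the moment, N m; "opening": finger opening in m; "gripper_force": force on a finger pad.
Only numpy, scipy, OpenCV 4.12 (cv2) and the standard library are available. Lean on these libraries where they do the work, as an engineer would, in place of code of your own. Each camera call takes 0.05 s, during which the arm holds its last target. There are 200 camera calls.

## Working session

There is one attempt and no reset: what is moved stays moved. The work goes in short steps, each a Python script; the robot and the scene stay as the last script left them, time stands still between calls to the robot, and variables do not carry over. Pictures are saved under pics/ and viewed, at most 10 in all, crops included, and the job is handed in when it is done.

```bash
mkdir -p pics
cat > h.py <<'E'
import numpy as np, cv2
from station import r
def snap(n,f=None):
    s=r.snapshot(n)
    if f: cv2.imwrite('pics/'+f,cv2.cvtColor(s['frame'],cv2.COLOR_RGB2BGR))
    return s
def ray(s,uv):
    K=np.array([[s['fx'],0,s['cx']],[0,s['fy'],s['cy']],[0,0,1]])
    p=cv2.undistortPoints(np.array(uv,float).reshape(-1,1,2),K,np.array(s['dist_coeffs'],float)).reshape(-1,2)
    R=np.array(s['R']);t=np.array(s['t'])
    return -R.T@t,(R.T@np.c_[p,np.ones(len(p))].T).T
def plane(s,uv,z):
    c,d=ray(s,uv); return c+d*((z-c[2])/d[:,2])[:,None]
def proj(s,X):
    K=np.array([[s['fx'],0,s['cx']],[0,s['fy'],s['cy']],[0,0,1]])
    return cv2.projectPoints(np.array(X,float).reshape(-1,1,3),cv2.Rodrigues(np.array(s['R'],float))[0],np.array(s['t'],float),K,np.array(s['dist_coeffs'],float))[0].reshape(-1,2)
E
python3 - <<'E'
from h import *
import pickle
o={}
for n in ['scene','top','wrist']:
    s=snap(n,n+'0.png'); o[n]=s
    R=np.array(s['R']);print(n,(-R.T@np.array(s['t'])).round(3),R[2].round(2),s['fx'])
pickle.dump(o,open('s0.pkl','wb'))
print(r.sense())
E
```

```text
scene [-0.034  0.724  0.431] [ 0.66 -0.6  -0.46] 361.64620206777687
top [0.471 0.239 0.916] [ 0.05 -0.04 -1.  ] 375.9637943703785
wrist [0.177 0.578 0.382] [ 0.25 -0.11 -0.96] 305.97675932350603
{'clock': 0.15, 'joints': array([ 6.26417237e+01,  5.25376719e+00,  7.05659827e+01,  2.59719863e-04,
        1.04266174e+02, -3.24932658e+00]), 'joint_vel': array([ 0.01476033, -0.12773318, -0.22705797, -0.03734419, -0.00773374,
       -0.04744618]), 'joint_torque': array([ 2.81910383e-03, -4.47043598e+01, -4.06908274e+01,  7.00174668e-02,
        2.74135871e-02, -1.17172499e-04]), 'tcp_pos': array([0.24511467, 0.54770466, 0.40376095]), 'orientation': array([-1.79914229e+02, -5.12163997e-03,  1.55891110e+02]), 'contact_force': array([-0.17674332, -0.99942956,  0.69764757]), 'torque': array([0.0002527 , 0.01405819, 0.04957387]), 'gripper_force': 0.0, 'opening': 0.0877680252590621}
```

View pics/top0.png

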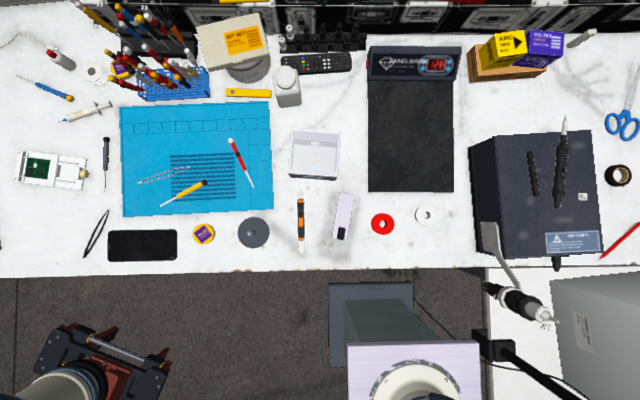

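View pics/scene0.png

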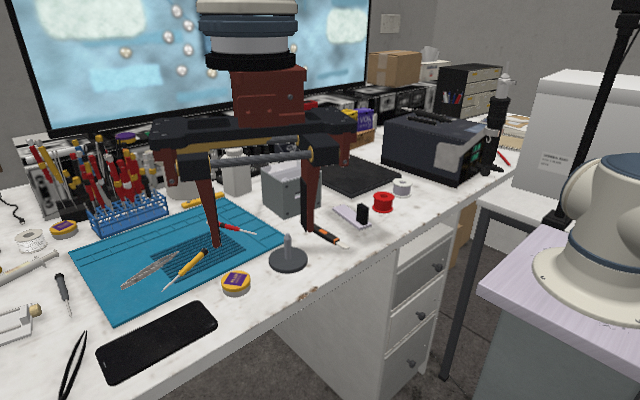

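Candidates in the top view: white reel at (424,215), red look-alike at (382,223), and a spool far left by the wall at about (95,70). I choose (424,215). Stand is at (254,232), key (342,216), guard (314,155), pry tool (300,222), flux tin (204,233). I'll check with a crop and take rough positions.

Run:
```python
from h import *
import pickle
s=pickle.load(open('s0.pkl','rb'))['top']
im=s['frame'][:,:,::-1]
cv2.imwrite('pics/crop1.png',cv2.resize(im[120:260,235:445],None,fx=3.8,fy=3.8,interpolation=cv2.INTER_CUBIC))
for n,uv,z in [('reel',(424,215),.036),('red',(382,223),.036),('stand',(254,232),.01),('keyfar',(347,195),.008),('keynear',(337,240),.008),('guard',(314,155),.099),('pry',(300,222),.012),('tin',(204,233),.02),('edge',(300,272),0)]:
    print(n,plane(s,uv,z)[0].round(3))
```

```text
reel [ 0.461 -0.025  0.036]
red [0.444 0.075 0.036]
stand [0.427 0.378 0.01 ]
keyfar [0.512 0.153 0.008]
keynear [0.404 0.18  0.008]
guard [0.596 0.232 0.099]
pry [0.449 0.268 0.012]
tin [0.427 0.492 0.02 ]
edge [0.328 0.27  0.   ]
```

View pics/crop1.png

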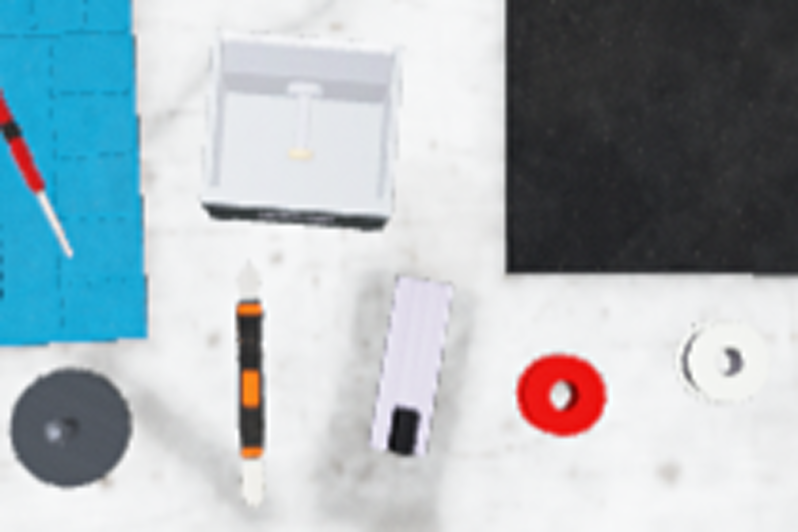

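The crop shows the white reel at (728,362) standing upright with an open bore, the red one at (562,395), and the key with its grip at the near end pointing away from the robot. Next come the close wrist views.

Run:
```python
from h import *
import pickle
o={}
for n,p in [('guard',(.46,.225,.36)),('stand',(.42,.378,.34)),('key',(.43,.17,.34)),('reel',(.46,-.025,.32))]:
    r.reach(p,[180,0,180]); r.wait(.2); o[n]=snap('wrist',f'w_{n}.png')
    R=o[n]['R'];print(n,r.sense()['clock'],r.sense()['tcp_pos'].round(4),(-np.array(R).T@np.array(o[n]['t'])).round(3))
pickle.dump(o,open('s1.pkl','wb'))
f=lambda n:cv2.resize(o[n]['frame'][:,:,::-1],(400,250))
cv2.imwrite('pics/mont.png',np.vstack([np.hstack([f('guard'),f('stand')]),np.hstack([f('key'),f('reel')])]))
```

```text
guard 1.85 [0.4598 0.2257 0.3601] [0.385 0.225 0.338]
stand 2.7833 [0.4207 0.3767 0.3406] [0.346 0.376 0.319]
key 3.875 [0.43   0.171  0.3398] [0.355 0.17  0.318]
reel 4.9333 [ 0.4601 -0.0238  0.3202] [ 0.385 -0.024  0.299]
```

View pics/mont.png

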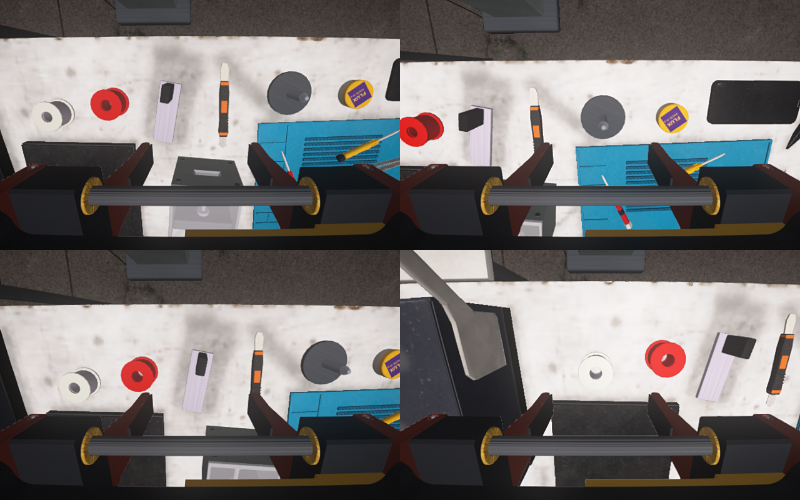

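The montage shows the guard front with its lit window at full-res (331,275), stand base at (325,186), key with grip at (322,182), and white reel at (314,186) — wrist image upside down, far side low. Now measuring from masks and from pixel rays.

```bash
cat > m.py <<'E'
from h import *
import pickle
o=pickle.load(open('s1.pkl','rb'))
def big(m,near):
    n,l,st,c=cv2.connectedComponentsWithStats(m.astype(np.uint8))
    k=min([i for i in range(1,n) if st[i,4]>60],key=lambda i:np.hypot(*(c[i]-near)))
    cs,_=cv2.findContours((l==k).astype(np.uint8),cv2.RETR_EXTERNAL,cv2.CHAIN_APPROX_NONE)
    return cs[0].reshape(-1,2).astype(float)
def hsv(s): return cv2.cvtColor(s['frame'],cv2.COLOR_RGB2HSV).astype(int)
def rect(p): 
    (c,wh,a)=cv2.minAreaRect(p[:,:2].astype(np.float32)*1000); return np.round(c,1),np.round(wh,1),round(a,1)
E
python3 - <<'E'
from m import *
s=o['stand'];h=hsv(s);c=big((h[...,2]<110),(325,186))
P=plane(s,c,.01);print('stand',cv2.minEnclosingCircle(P[:,:2].astype(np.float32)*1000),rect(P))
s=o['key'];h=hsv(s)
c=big((h[...,1]>18)&(h[...,0]>115)&(h[...,0]<150)|((h[...,2]<70)),(315,205));P=plane(s,c,.008);print('key',rect(P))
c=big(h[...,2]<70,(322,182));P=plane(s,c,.052);print('grip',rect(P))
t=[]
for n,a,b,c0,d in [('guard',270,290,220,410),('key',150,290,250,350),('reel',150,250,240,390),('stand',140,260,270,400)]:
    f=o[n]['frame'][a:b,c0:d,::-1]; k=400/f.shape[1]; f=cv2.resize(f,None,fx=k,fy=k,interpolation=cv2.INTER_CUBIC)[:300]
    if n=='guard': f=cv2.resize(o[n]['frame'][240:310,270:400,::-1],None,fx=400/130,fy=400/130,interpolation=cv2.INTER_CUBIC)
    if n=='key': f=cv2.resize(o[n]['frame'][140:260,250:410,::-1],(400,300),interpolation=cv2.INTER_CUBIC)
    if n=='reel': f=cv2.resize(o[n]['frame'][140:238,250:380,::-1],None,fx=400/130,fy=400/130,interpolation=cv2.INTER_CUBIC)
    if n=='stand': f=cv2.resize(o[n]['frame'][140:238,270:400,::-1],None,fx=400/130,fy=400/130,interpolation=cv2.INTER_CUBIC)
    q=np.zeros((300,400,3),np.uint8); f=f[:300,:400]; q[:f.shape[0],:f.shape[1]]=f; t.append(q)
cv2.imwrite('pics/mont2.png',np.vstack([np.hstack(t[:2]),np.hstack(t[2:])]))
E
```

```text
stand ((423.2685241699219, 380.4207763671875), 37.076602935791016) (array([423.5, 380.9]), array([72.1, 72.9]), 89.9)
key (array([427.1, 172.4]), array([19.1, 42.4]), 80.6)
grip (array([416.5, 172.5]), array([13.3, 32.6]), 80.6)
```

View pics/mont2.png

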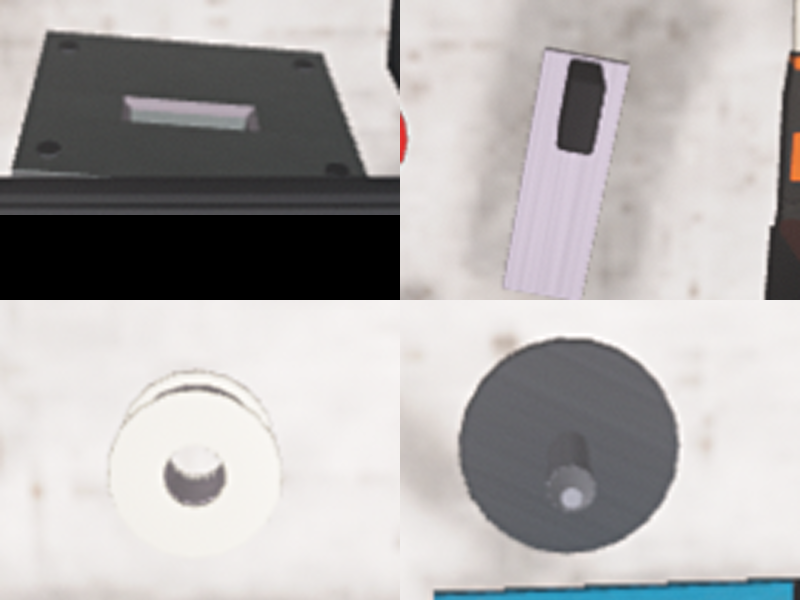

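The crops show the guard window edges, the key (tip pointing down-image, grip near the top), the reel's bore at crop (195,476), and spindle tip at crop (571,497) inside the base disc. Converting these to world points.

Run:
```python
from m import *
def pts(n,org,k,L,z):
    P=plane(o[n],np.array(L,float)/k+org,z); return (P*1000).round(1)
k=400/130
G=pts('guard',(270,240),k,[(47,32),(323,53)],0); print('guard bottom',G[:,:2].tolist(),np.linalg.norm(G[1]-G[0]),'yaw',np.degrees(np.arctan2(*(G[1]-G[0])[[1,0]]))-90)
g=(G[0]+G[1])/2e3; a=np.arctan2(*(G[1]-G[0])[[1,0]])-np.pi/2
R=np.array([[np.cos(a),-np.sin(a),0],[np.sin(a),np.cos(a),0],[0,0,1]])
W=[[0,y,z] for z in(.047,.063) for y in(-.023,.023)]
print('win pred in crop',((proj(o['guard'],(R@np.array(W).T).T+g)-(270,240))*k).round(0).tolist(),'seen (125,97),(250,105),(130,122),(258,131)')
# intersect window px rays with the plate's plane
c,d=ray(o['guard'],np.array([(125,97),(250,105),(130,122),(258,131)])/k+(270,240)); n=R[:,0]; X=c+d*((n@(g-c))/(d@n))[:,None]
print('win local',(((X-g)@R)*1000).round(1).tolist())
K=pts('key',(250,140),2.5,[(145,48),(230,66),(103,288),(183,300)],.008);print('key corners',K[:,:2].tolist(),np.linalg.norm(K[1]-K[0]),'yaw',[np.degrees(np.arctan2(*(K[j]-K[i])[[1,0]])) for i,j in((0,2),(1,3))])
K=pts('key',(250,140),2.5,[(165,78),(205,84),(193,155),(157,148)],.052);print('grip',K[:,:2].tolist(),K.mean(0))
print('reel',pts('reel',(250,140),k,[(195,176),(194.5,172),(108,172),(281,172)],.036).tolist())
print('spin',pts('stand',(270,140),k,[(171,197)],.064),'base',pts('stand',(270,140),k,[(169.5,144.5),(60,144.5),(279,144.5)],.01).tolist())
s=o['key'];h=hsv(s)
print([h[y,x].tolist() for x,y in((315,240),(300,230),(325,170),(360,200))])
```

```text
guard bottom [[547.4, 183.5], [556.4, 292.6]] 109.47058965767931 yaw -4.7158300211499835
win pred in crop [[124.0, 99.0], [256.0, 108.0], [123.0, 123.0], [261.0, 133.0]] seen (125,97),(250,105),(130,122),(258,131)
win local [[-0.0, -22.7, 45.8], [-0.0, 21.1, 45.0], [-0.0, -20.5, 61.9], [0.0, 22.2, 61.7]]
key corners [[402.4, 158.4], [409.7, 193.2], [509.8, 138.8], [515.6, 174.5]] 35.55741835398064 yaw [np.float64(-10.342398997888697), np.float64(-10.014152585247773)]
grip [[406.3, 167.1], [408.4, 181.2], [434.6, 177.2], [432.0, 164.1]] [420.325 172.4    52.   ]
reel [[459.4, -30.0, 36.0], [458.2, -30.2, 36.0], [458.3, -55.2, 36.0], [458.1, -5.1, 36.0]]
spin [[424.3 381.1  64. ]] base [[422.3, 381.5, 10.0], [422.3, 344.5, 10.0], [422.4, 418.6, 10.0]]
[[143, 19, 211], [144, 18, 214], [0, 14, 55], [9, 12, 216]]
```

Consistent sizes: guard plate 109.5 mm, key 35.6 mm wide, flange 50 mm, and grip centre and rear edge agree to 1 mm. Picking the reel and checking the grip.

Run:
```python
from h import *
x,y=.459,-.030
r.reach([x,y,.30],[180,0,90])
r.servo_line([x,y,.163+.023],speed=.12)
r.grab(25); s=r.sense(); print(s['opening'],s['gripper_force'],s['tcp_pos'].round(4),s['contact_force'])
r.servo_line([x,y,.30],speed=.15)
r.reach([.4238,.3812,.30],[180,0,90]); r.wait(.2)
s=r.sense(); print(s['clock'],s['opening'],s['gripper_force'],s['tcp_pos'].round(4),s['contact_force'].round(1))
a=snap('wrist','hold.png')['frame'];b=snap('scene')['frame'][60:360,200:520]
cv2.imwrite('pics/hold.png',cv2.cvtColor(np.hstack([cv2.resize(a,(480,300)),b]),cv2.COLOR_RGB2BGR))
```

```text
0.05039840001935882 25.282527920790017 [ 0.459  -0.03    0.1862] [-0.81967239 -1.13684337  0.77349789]
10.7417 0.05088164777477748 25.237024817615747 [0.4244 0.3803 0.3002] [ 0.  -0.2 -0.5]
```

View pics/hold.png

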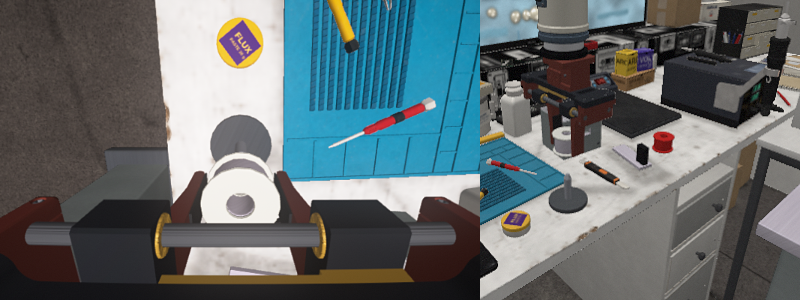

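The reel sits between the pads with its bore at about (239,205) of the wrist half. Checking its place in hand by ray, then lowering stepwise with force checks.

Run:
```python
from h import *
s=r.snapshot('wrist'); P=plane(s,[(239*4/3,205*4/3)],.150)[0]; t=r.sense()['tcp_pos']; print('reel in hand',P,P-t)
x,y=.4238,.3812
for zb in (.068,.058,.045,.030,.016,.0115,.0105):
    r.servo_line([x,y,zb+.163+.023],speed=.06 if zb>.02 else .03); q=r.sense(); f=q['contact_force']
    print(zb,q['tcp_pos'].round(4),f.round(1),round(q['opening'],4))
    if np.linalg.norm(f)>15: print('stop'); break
```

```text
reel in hand [0.42352873 0.38158296 0.15      ] [-0.00057493  0.00085051 -0.15013721]
0.068 [0.4239 0.3813 0.2545] [ 0.1 -0.7 -0.7] 0.0507
0.058 [0.4236 0.3811 0.2433] [-0.7  1.  -0.4] 0.0507
0.045 [0.4236 0.3811 0.2302] [ 0.3 -0.4 -1.1] 0.0505
0.03 [0.4237 0.3811 0.2152] [-0.3 -0.6 -0. ] 0.0509
0.016 [0.4238 0.3812 0.2019] [-0.5  0.8 -0.6] 0.0509
0.0115 [0.4237 0.3811 0.1972] [-0.1 -0.3 -0.9] 0.0508
0.0105 [0.4238 0.3812 0.1965] [ 0.3 -0.3 -1.1] 0.0507
```

Run:
```python
from h import *
x,y=.4238,.3812
for z in (.1958,.1950,.1943,.1936):
    r.servo_line([x,y,z],speed=.02); r.wait(.1); f=r.sense()['contact_force']; print(r.sense()['tcp_pos'].round(4),f.round(1))
    if f[2]>3: break
r.let_go(); r.wait(.4)
r.servo_line([x,y,.32],speed=.12); print(r.sense()['clock'])
# next: key grasp, preview from pre-grasp pose away
r.reach([.39,.36,.33],[180,0,180]); r.wait(.2)
a=snap('wrist')['frame']
r.reach([.4205,.1728,.34],[180,0,169.9]); r.wait(.2)
b=snap('wrist','kpre.png')['frame']
cv2.imwrite('pics/chk.png',cv2.cvtColor(np.hstack([a[:300,120:520],b[:300,120:520]]),cv2.COLOR_RGB2BGR)); print(r.sense()['clock'],r.sense()['joints'].round(0))
```

```text
[0.4239 0.3813 0.1962] [-0.5 -0.1  1.3]
[0.4239 0.3813 0.1961] [-1.6 -2.6  5.6]
17.0917
19.7667 [ 18. -18.  98.   0.  99. -62.]
```

View pics/chk.png

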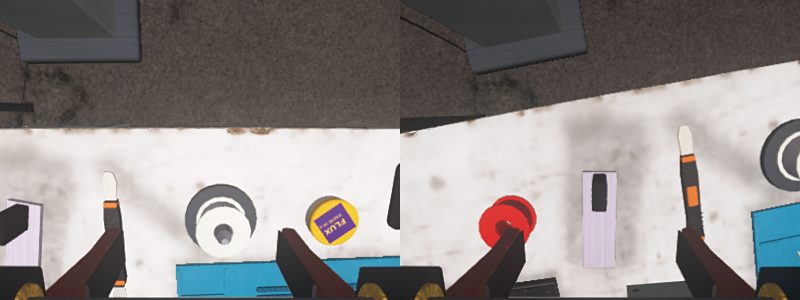

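The left half shows the reel down around the spindle on the base at (222,230), released; the right half shows the key straight and centred under the gripper at (600,215). Grasping the key and going to the pre-insertion pose.

Run:
```python
from h import *
x,y=.4205,.1728
r.servo_line([x,y,.163+.032],speed=.12)
r.grab(45); r.wait(.2); s=r.sense(); z0=s['tcp_pos'][2]; print(s['opening'],s['gripper_force'],s['tcp_pos'].round(4),s['orientation'].round(2))
r.servo_line([x,y,z0+.07],speed=.1)
a=np.radians(-4.7); g=np.array([.5519,.238]); p=g-.125*np.array([np.cos(a),np.sin(a)])
r.reach([*p,z0+.07],[180,0,175.3]); r.servo_line([*p,z0+.051],speed=.08); r.wait(.3)
s=r.sense(); print(s['clock'],s['opening'],s['gripper_force'],s['tcp_pos'].round(4),s['orientation'].round(2),'z0',z0,'p',p,s['contact_force'].round(2))
import pickle
o={n:snap(n) for n in('wrist','scene','top')}; pickle.dump(o,open('s2.pkl','wb'))
w=cv2.resize(o['wrist']['frame'][170:330,220:420],(500,400)); t=cv2.resize(o['top']['frame'][120:260,270:375],(300,400))
cv2.imwrite('pics/pre.png',cv2.cvtColor(np.hstack([w,t]),cv2.COLOR_RGB2BGR))
```

```text
0.013838856622909164 44.99023139476776 [0.4205 0.1728 0.195 ] [-180.    -0.   169.9]
24.3917 0.014126837987054618 44.989964962005615 [0.4274 0.2482 0.2465] [1.7998e+02 4.0000e-02 1.7529e+02] z0 0.194984408396196 p [0.42732033 0.24824231] [ 0.98 -0.24 -1.18]
```

View pics/pre.png

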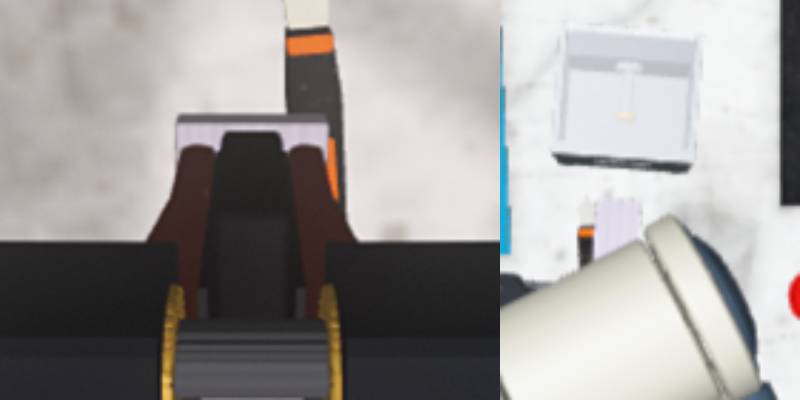

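The wrist half shows the key held squarely (rear edge at (178–328,120)); the top half shows the tongue tip at (618,200) and brass plunger at (626,115). Checking the lateral alignment by ray.

Run:
```python
from h import *
import pickle
o=pickle.load(open('s2.pkl','rb')); s=o['top']; f=300/105
a=np.radians(-4.7); R=np.array([[np.cos(a),-np.sin(a)],[np.sin(a),np.cos(a)]]); g=np.array([.5519,.238])
q=lambda L,z:((plane(s,np.array(L)/f+(270,120)-np.array([500/f,0]),z)[:,:2]-g)@R*1000).round(1).tolist()
print('tip L/R',q([(596,200),(641,200)],.059),'plunger',q([(616,117),(636,119)],.060),'roof front/back corners',q([(552,153),(692,163),(568,28),(702,40)],.099))
im=s['frame']; print(im[158:164,308:322].tolist()[2])
```

```text
tip L/R [[-30.8, 16.6], [-28.4, -19.2]] plunger [[36.6, 5.1], [36.1, -10.9]] roof front/back corners [[0.4, 51.3], [0.1, -55.6], [96.9, 45.8], [95.2, -57.2]]
[[229, 232, 237], [229, 232, 236], [230, 230, 229], [240, 233, 214], [244, 237, 215], [245, 237, 216], [244, 236, 215], [240, 232, 211], [235, 228, 211], [227, 224, 222], [228, 231, 235], [229, 231, 235], [228, 231, 234], [229, 232, 235]]
```

Top view agrees within 1–2 mm. I shift −0.7 mm sideways and insert stepwise while watching forces.

```bash
cat > ins.py <<'E'
from h import *
a=np.radians(-4.7); u=np.array([np.cos(a),np.sin(a)]); v=np.array([-u[1],u[0]]); g=np.array([.5519,.238])
def go(tip,lat,z,sp=.03):
    p=g+u*(tip-.095)+v*lat
    r.servo_line([*p,z],speed=sp); r.wait(.1); s=r.sense(); f=s['contact_force']
    d=s['tcp_pos'][:2]-g
    print(round(tip*1000),'act tip',round((d@u+.095)*1000,1),'lat',round(d@v*1000,1),'z',round(s['tcp_pos'][2]*1000,1),'F ax/lat/z',round(f[:2]@u,1),round(f[:2]@v,1),round(f[2],1),'T',s['torque'].round(2),'op',round(s['opening'],4))
    return f[:2]@u,f[:2]@v,f[2]
E
python3 - <<'E'
from ins import *
z=.19498+.051
for t in(-.03,-.012,-.004,.001,.004,.007,.010,.014,.020,.028):
    f=go(t,-.0007,z)
    if max(map(abs,f))>6: print('stop');break
print(r.sense()['clock'])
E
```

```text
-30 act tip -30.0 lat -0.7 z 246.0 F ax/lat/z 0.1 -0.0 -0.6 T [ 0.06 -0.    0.02] op 0.0138
-12 act tip -12.1 lat -0.7 z 246.0 F ax/lat/z 0.3 1.6 -0.9 T [ 0.04  0.02 -0.  ] op 0.014
-4 act tip -4.0 lat -0.7 z 245.9 F ax/lat/z -0.5 0.1 -1.3 T [0.03 0.07 0.  ] op 0.0137
1 act tip 1.0 lat -0.7 z 245.9 F ax/lat/z 0.3 -0.0 -0.3 T [ 0.03  0.06 -0.05] op 0.0138
4 act tip 4.0 lat -0.7 z 246.0 F ax/lat/z -0.8 0.3 -1.0 T [ 0.01 -0.01 -0.03] op 0.0139
7 act tip 7.0 lat -0.7 z 246.0 F ax/lat/z -0.5 -0.4 -1.1 T [ 0.03 -0.01 -0.01] op 0.0139
10 act tip 10.0 lat -0.7 z 246.0 F ax/lat/z -0.3 -0.2 -0.4 T [-0.01  0.01  0.03] op 0.0138
14 act tip 14.0 lat -0.7 z 245.9 F ax/lat/z 0.6 0.7 -0.9 T [ 0.02 -0.04  0.01] op 0.0144
20 act tip 20.0 lat -0.7 z 245.9 F ax/lat/z -0.0 -0.7 -1.8 T [0.01 0.08 0.03] op 0.0135
28 act tip 28.0 lat -0.7 z 245.9 F ax/lat/z 0.4 0.6 -1.8 T [ 0.08 -0.01  0.03] op 0.0136
29.075
```

The tongue is in with no contact. Advancing onto the plunger while averaging the force to see its onset.

Run:
```python
from ins import *
z=.19498+.051
for t in(.032,.036,.040,.043,.045):
    f=go(t,-.0007,z,.02)
    F=[]
    for _ in range(15): r.wait(.03); F.append(r.sense()['contact_force'][:2]@u)
    print('  mean ax',np.mean(F).round(2))
    if max(map(abs,f))>10: print('stop');break
print(r.sense()['clock'],r.sense()['gripper_force'])
o={n:snap(n) for n in('wrist','top')}
w=cv2.resize(o['wrist']['frame'][150:330,200:425],(500,400)); t=cv2.resize(o['top']['frame'][120:260,270:375],(300,400))
cv2.imwrite('pics/fin.png',cv2.cvtColor(np.hstack([w,t]),cv2.COLOR_RGB2BGR))
```

```text
32 act tip 32.0 lat -0.7 z 246.0 F ax/lat/z 0.9 0.0 -1.2 T [ 0.02  0.05 -0.02] op 0.0138
  mean ax -0.21
36 act tip 35.9 lat -0.6 z 245.9 F ax/lat/z -1.7 0.4 -0.7 T [0.09 0.26 0.  ] op 0.0136
  mean ax -1.23
40 act tip 40.0 lat -0.7 z 245.9 F ax/lat/z -2.9 0.7 -0.5 T [0.09 0.44 0.02] op 0.0137
  mean ax -2.24
43 act tip 43.0 lat -0.7 z 246.0 F ax/lat/z -3.6 0.2 -0.2 T [ 0.09  0.5  -0.01] op 0.0138
  mean ax -2.95
45 act tip 45.0 lat -0.7 z 245.9 F ax/lat/z -3.3 -0.3 0.2 T [ 0.11  0.58 -0.  ] op 0.0137
  mean ax -3.14
33.675 44.99135076999664
```

View pics/fin.png

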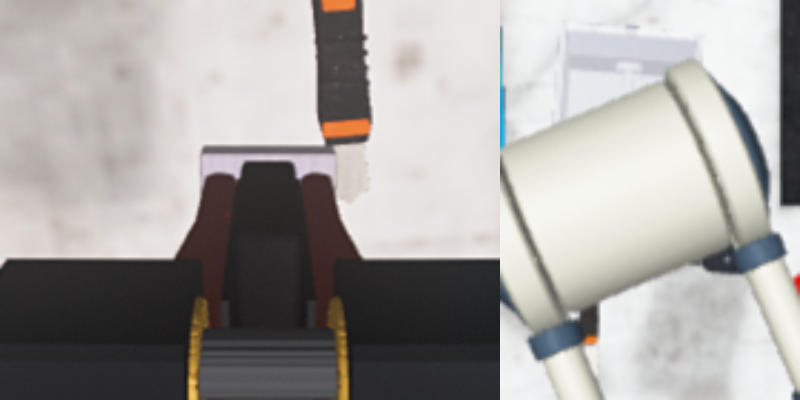

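The key is still square in the grip (rear edge at (202–335,150)). The spring force of about 3.1 N matches a push of about 9–10 mm, so I'm handing in.

```bash
python3 -c "
from h import *
print(r.hand_in())"
```

```text
the job is handed in; nothing more can be done
None
```

The job is handed in, but no verdict came back: the reel sat on the stand base when last seen, and the key is held in the window with the plunger in about 9–10 mm, judging by the spring force.

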